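# Seat the dicer's blade cassette and lock its toggle clamp

### The arm

A 7-joint arm with a two-finger parallel gripper is mounted at the origin on the work surface. World frame = base frame: x ahead of the robot, y to its left, z up, the work surface at z = 0. Lengths are in m, angles in rad, forces in N, time in s.
With the tool pointing down it reaches from about 0.425 to 0.95 m from the base axis. Payload 4.7 kg.
Tool frame: the origin (TCP) lies on the centre line of the jaws, within the pads' length; the fingertips stand 25 mm ahead of it and the grasp point (between the pads) lies 6 mm ahead of it (arm.tips_ahead is the z of the fingertips in the tool frame, in m); z points along the fingers, y is the direction in which the jaws open and shut (so a half turn about z gives the same grasp; the last joint's range is limited). The gripper opens to 85 mm and grips with 20 to 120 N. Pads are 22 mm wide; open, the fingers measure 114 mm over their backs; the gripper's body (76 mm by 85 mm) begins 54 mm behind the grasp point. The pads swing forward as they close: fully open they stand 13 mm farther back than shut.
Start: joints at [-1.289, 0.469, -0.049, 1.532, 0.024, 1.141, -0.082], TCP at [0.206, 0.643, 0.256] pointing down, gripper open.
Joint ranges: [-2.59, 2.59], [-0.33, 1.99], [-1.39, 1.29], [0.1, 2.45], [-1.04, 4.18], [0.21, 1.99], [-2.66, 2.66]. Speed limits (rad/s): [2.57, 2.57, 3.14, 3.14, 3.14, 3.14, 3.14].

### API

Orientations are given as a unit quaternion [x, y, z, w].
In Python, from station import readout, grab_frame, camera_params, arm gives the robot as it stands. The module is installed in compiled form; this text tells all that it offers.
- The arm moves only by the shell command python3 -m crank 'ROWS' [OPENING] [FORCE]. ROWS is JSON, one flat list of numbers, 4 for each row, row after row: the shift along the tool's x, y, z in m, then the turn about the tool's z in rad. A call has 1 to 12 rows; each row shifts and turns the pose as measured when the row begins, along the tool's axes as they then stand; what a row does not reach is not made up. A row lasts 1/12 s, in which the tool goes at most 41.7 mm and 7.16 degrees, less where a joint would pass 70% of its speed; a pose out of reach is approached as far as the arm can. A call is refused whole if a number of a shift passes 0.0417 or a number of a turn 0.125, either way. A call with a gripper value outside its range is refused whole. OPENING is the finger opening in m, from 0 to 0.0854, set as the call begins (- or left out, the last holds). The fingers move at their own pace and stop on an object; FORCE is the grip in N (left out, the last holds). Time passes only in rows, so rows that do not move let the fingers close. It gives the time, the measured TCP pose, the force and the opening at its end, in the units of the state.
- readout.observe(): the state, without advancing time (a new reading comes with each control period).
- grab_frame(name): name is "scene" or "top" or "wrist"; returns the picture (420x560x3 uint8, red, green, blue); there is no depth.
- camera_params(name): a dict with "fx", "fy", "cx", "cy" (pixels), "world_from_camera" (4x4, takes a point from camera to world coordinates); the wrist camera has in their place "tool_from_camera" (4x4, takes a point from camera to tool coordinates, whose origin is the TCP and whose axes are the flange's). Camera axes: x right, y down, z forward; pixel columns grow to the right and rows downward; lengths in m; the calibration is good to about 2 mm. The wrist camera is an equidistant fisheye: a pixel r from the principal point sees the ray r / f radians off the axis. A picture is of the moment at which its call begins: read the wrist's pose just before it. camera_params takes no time and is no camera call.
- arm.finish_job(): hands the job in, once; it reports no verdict.
The state is a dict: "time": time; "q": joint angles; "joint_vel": joint speeds; "tau": joint torques, N m; "ee_pos": TCP position; "eef_rot": TCP orientation; "wrist_force": force on the tool from outside, world axes, zero at the start; "ft_torque": the same for the moment, N m; "opening": opening from 0.0 (shut) to 1.0 (fully open).
Only numpy, scipy, OpenCV 4.12 (cv2) and the standard library are available. Lean on these libraries where they do the work, as an engineer would, in place of code of your own. Each camera call takes 0.05 s, during which the arm holds its last target. There are 200 camera calls.

### The job

Slide the blade cassette along its channel in the dicer's steel base, by its blue lip, until it is fully home against the brass stop. Then push the red clamp handle down past its dead centre so that it stays down by itself and the rubber pad holds the cassette there, and let go. Feel your way: never push the cassette with more than 15 N or the clamp and base with more than 25 N, and leave all the other things on the counter where they are.

Things in the scene. Friction and masses are not known exactly. Their poses are not given: they have to be found in the camera images.
- fixture: Fixed steel dicer base, a plate 350 x 134 x 12 mm on the counter. Origin at counter height on its channel's centre line; x along the channel, the way the cassette goes home and on to the clamp; z up. Plate from x = -210 to +140 mm; side rails (to 32 mm high) 104 mm apart. A rigid brass stop, 70 mm wide and 26 mm high, ends the channel: its face is set anywhere from x = -12 to +12 mm, unreported.
- cassette: Loose blade cassette, about 450 g: aluminium frame 120 mm long (its x), 100 wide, 14 thick, a blade grid in its window, a blue lip at its rear. Origin at the centre of its underside, x axis towards its leading edge. It lies in the channel 12 mm above the counter, 37 to 72 mm short of home, with 2 mm play each side. Its leading 48 mm are solid: there the pad comes down.
- cassette_lip (a point): Centre of the rear face of the blue lip (10 mm thick, 60 mm wide, from 26 to 62 mm above the counter): 44 mm above the counter, 60 mm behind the cassette's centre and 120 mm behind its leading edge. Push here along the cassette's +x. It slides with 1 to 5 N; at the stop the force rises sharply, so creep up to it (10 mm/s): at 25 mm/s the knock alone can pass 15 N.
- cassette_edge (a point): Middle of the cassette's leading edge, 19 mm above the counter; it must come up against the face of the brass stop (point stop_face in the rules), which is found by feel or by sight.
- clamp_pivot (a point): Pivot of the clamp handle, between two grey cheeks (30 to 102 mm along the fixture's x from its origin, 52 mm wide overall, to 79 mm above the counter): 85 mm along the fixture's x and 65 mm above the counter. Axes as the fixture's; the handle swings in its x-z plane.
- handle_grip (a point): Point on the upper face of the red handle grip, on its centre line, 105 mm out from the pivot along the handle and 8 mm above the handle's mid-line. The grip is 28 mm wide and 16 mm thick and reaches from 54 to 130 mm out from the pivot. It turns with the handle.
- handle (a joint): Clamp handle angle, rad. At 0 (start) it stands 1.05 rad above level, leaning to the fixture's +x; grows as it is pushed down. With the cassette home the pad meets it at about 0.65; then a spring resists with 6 to 9 N at the grip and throws the handle back if let go well before dead centre, at 1.00. Past that the push fades to nothing and the handle stays down; rigid end stop at 1.05 (level).
- pad_face (a point): Centre of the underside of the clamp's rubber pad (18 mm across), carried by the clamp arm, which swings down on the other side of the pivot from the handle as the handle is lowered. Lowered, the pad lies 17 mm on the near side of the fixture's origin (at its x = -17 mm), on the cassette's solid leading part. It stands raised at the start.
- spare_cassette: A second cassette of the same make lying on the counter beside the base; leave it alone.
- pizza_wheel: Pizza wheel with a white handle; leave alone. Origin under its middle.
- sauce_bottle: White bottle, 60 mm across and 180 mm high; leave alone.
- spice_jar: Amber jar, 54 mm across and 100 mm high; leave alone.
- cup: Steel cup, 84 mm across and 85 mm high; leave alone.
- plate: White plate, 220 mm across; leave alone.
- scraper: Spatula lying on the counter; leave alone.
Mind the look-alikes: they are no part of the job. Leave any green, purple or turquoise look-alike of the cassette alone.

How it is judged:
On the way, in this order (a step that is already met when the one before it is completed fails the run):
1. the cassette is home against the stop while the clamp is still open (x of cassette_edge in the frame of stop_face above -0.002 m and value of joint handle below 0.5 rad), for 0.2 s.
2. the handle is past dead centre and the pad presses on the cassette (value of joint handle above 1.02 rad and contact force between pad and cassette above 15 N), for 0.2 s.
At the end, for the whole second after the job is handed in: The cassette's leading edge is within 2 mm of the stop, the clamp handle rests past dead centre (joint above 1.02), the pad presses on the cassette with more than 15 N, and everything is at rest and let go (all of step 2 and x of cassette_edge in the frame of stop_face above -0.002 m and linear speed of cassette below 0.01 m/s); the robot touches nothing.
It fails at once if the robot pushes the cassette with more than 15 N (contact force between any of the fingers, the arm and cassette above 15 N).
It fails at once if the robot pushes the clamp or the base with more than 25 N (contact force between any of the fingers, the arm and fixture above 25 N).
It fails at once if another thing on the counter is moved by more than 15 mm (distance of any of spare_cassette, pizza_wheel, sauce_bottle, spice_jar, cup, plate, scraper from where it was at the start of the episode above 0.015 m).
It also fails if it takes over 72 s, if anything falls off the work surface, if the arm or the gripper's body presses on something with over 40 N, if the wrist force passes 120 N, or if a joint passes its speed limit or range.

## Working session

There is one attempt and no reset: what is moved stays moved. The work goes in short steps, Python scripts to look and compute and a shell command to move; the robot and the scene stay as the last step left them, time stands still between calls to the robot, and variables do not carry over. Pictures are saved under pics/ and viewed, about 8 in all and at most 12, crops included, and the job is handed in when it is done.

```bash
mkdir -p pics; python3 - <<'E'
from station import readout, grab_frame, camera_params, arm
import cv2
s=readout.observe(); print({k:s[k] for k in('time','ee_pos','eef_rot','wrist_force','opening')},arm.tips_ahead)
for n in('top','scene'):
    cv2.imwrite(f'pics/{n}0.png',cv2.cvtColor(grab_frame(n),cv2.COLOR_RGB2BGR)); c=camera_params(n); print(n,c)
E
```

```text
{'time': 0.0, 'ee_pos': array([0.20620155, 0.6421826 , 0.25525712]), 'eef_rot': array([ 1.54730729e-01,  9.87956200e-01, -9.65292029e-04, -1.30832737e-04]), 'wrist_force': array([-0.15957113, -0.31614381,  0.02107143]), 'opening': 0.9994205183165287} 0.025
top {'fx': 452.6239356333839, 'fy': 452.6239356333839, 'cx': 267.84056543618846, 'cy': 210.59590920648486, 'world_from_camera': array([[ 0.0187104 , -0.98231135,  0.18631783,  0.19057901],
       [-0.99981996, -0.01779424,  0.0065885 , -0.07874342],
       [-0.00315657, -0.18640756, -0.98246743,  1.69218172],
       [ 0.        ,  0.        ,  0.        ,  1.        ]])}
scene {'fx': 408.1625216818875, 'fy': 408.1625216818875, 'cx': 275.76448255989874, 'cy': 218.3802791657136, 'world_from_camera': array([[-0.09665214,  0.76819069, -0.63288342,  1.46763324],
       [ 0.99519603,  0.08455088, -0.04935604,  0.00369689],
       [ 0.015596  , -0.63461343, -0.77267235,  1.29789781],
       [ 0.        ,  0.        ,  0.        ,  1.        ]])}
```

View pics/top0.png

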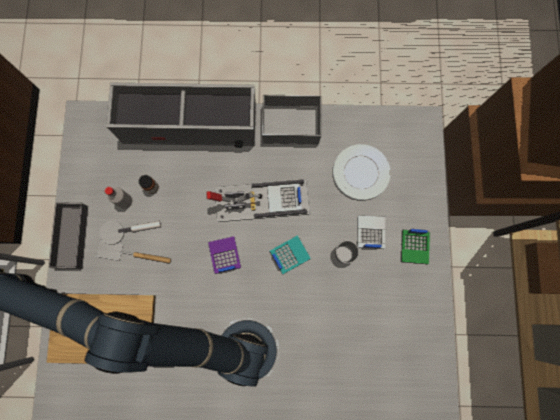

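View pics/scene0.png

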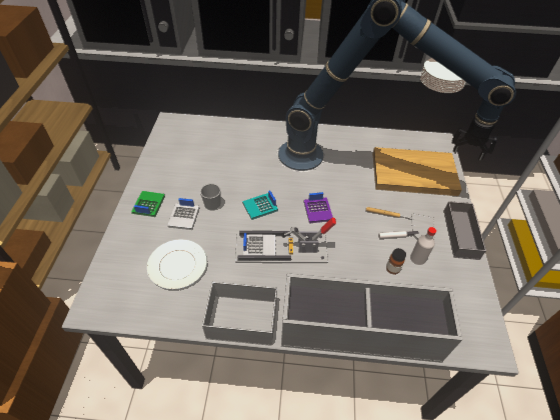

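The top view shows the base near (262,200), with the blue lip at (300,193) on its right and the red handle at (213,196) on its left. In the scene view the lip is at (246,242) and the handle at (328,226). The channel runs roughly along world +y.

```bash
cat > h.py <<'E'
import numpy as np, cv2
from station import readout, grab_frame, camera_params
def ray(n,u,v):
    c=camera_params(n);T=np.array(c['world_from_camera'])
    return T[:3,3],T[:3,:3]@np.array([(u-c['cx'])/c['fx'],(v-c['cy'])/c['fy'],1])
def onz(n,u,v,z):
    o,d=ray(n,u,v); return o+d*(z-o[2])/d[2]
def tri(a,b):
    A=[];B=[]
    M=np.zeros((3,3));r=np.zeros(3)
    for n,p in(('top',a),('scene',b)):
        o,d=ray(n,*p);d=d/np.linalg.norm(d);P=np.eye(3)-np.outer(d,d);M+=P;r+=P@o
    return np.linalg.solve(M,r)
def proj(n,p):
    c=camera_params(n);q=np.linalg.inv(c['world_from_camera'])@np.r_[p,1]
    return c['fx']*q[0]/q[2]+c['cx'],c['fy']*q[1]/q[2]+c['cy']
E
python3 - <<'E'
from h import *
box={'top':(195,170,320,230),'scene':(225,205,345,275)}
out=[];cen={}
for n,(a,b,c,d) in box.items():
    im=cv2.imread(f'pics/{n}0.png'); cr=im[b:d,a:c]; h=cv2.cvtColor(cr,cv2.COLOR_BGR2HSV)
    for name,m in(('blue',cv2.inRange(h,(105,140,60),(128,255,255))),('red',cv2.inRange(h,(0,150,80),(8,255,255))|cv2.inRange(h,(172,150,80),(180,255,255))),('yel',cv2.inRange(h,(15,120,80),(32,255,255)))):
        k,l,st,ce=cv2.connectedComponentsWithStats(m)
        if k<2: continue
        i=1+st[1:,4].argmax(); p=cv2.findNonZero((l==i).astype('u1')); r=cv2.minAreaRect(p)
        cen[n,name]=ce[i]+[a,b]; print(n,name,st[i],ce[i]+[a,b],cv2.boxPoints(r).round(1).tolist())
    out.append(cv2.resize(cr,(750,int(750*(d-b)/(c-a))),interpolation=cv2.INTER_CUBIC)[:360 if n=='top' else 437])
for k in('blue','red','yel'):
    try: print(k,tri(cen['top',k],cen['scene',k]))
    except KeyError: pass
im=np.vstack(out); cv2.imwrite('pics/z.png',cv2.resize(im,None,fx=.74,fy=.74))
E
```

```text
top blue [103  18   3  15  29] [298.79310345 194.75862069] [[102.0999984741211, 18.100000381469727], [104.0, 17.899999618530273], [105.4000015258789, 31.899999618530273], [103.5, 32.0]]
top red [12 22 15  9 91] [213.53846154 195.92307692] [[11.0, 27.600000381469727], [12.100000381469727, 21.5], [26.899999618530273, 24.200000762939453], [25.799999237060547, 30.299999237060547]]
top yel [56 27  4 13 38] [252.34210526 203.13157895] [[56.0, 27.0], [59.0, 27.0], [59.0, 39.0], [56.0, 39.0]]
scene blue [19 28  3 13 27] [244.55555556 239.        ] [[19.0, 40.0], [19.0, 28.0], [21.0, 28.0], [21.0, 40.0]]
scene red [ 96  13  15  15 104] [328.         224.78846154] [[94.5, 24.5], [107.5, 11.5], [112.0, 16.0], [99.0, 29.0]]
scene yel [64 33  4 16 57] [290.45614035 245.70175439] [[64.0, 33.0], [67.0, 33.0], [67.0, 48.0], [64.0, 48.0]]
blue [ 0.56292463 -0.18223446  0.05514681]
red [0.53274119 0.12175436 0.14544933]
yel [ 0.53858428 -0.00833945  0.0041534 ]
```

View pics/z.png

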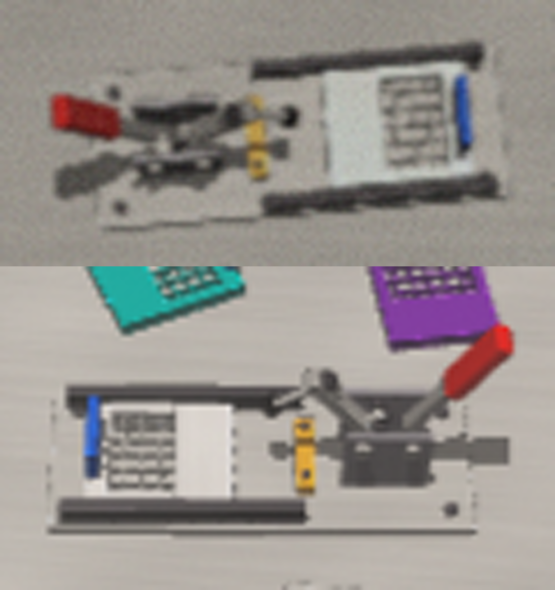

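The zoom shows, in zoomed pixels: plate ends at about x=101 and x=508, brass stop at (256,138), lip at (462,112), and the raised handle at the left. Next I'll compute the fixture frame.

```bash
python3 - <<'E'
from h import *
t=lambda u,v:(195+u/4.44,170+v/4.44)
s=lambda u,v:(225+u/4.625,205+(v-266)/4.625)
P=lambda *a:print(a[0],(np.array(a[1])*1e3).round(1))
for n,f,pts in(('top',t,[(97,66),(105,228),(508,196),(500,40)]),('scene',s,[(48,530),(476,530),(52,395)])):
    for p in pts: P(n+' platecorner %s'%(p,),onz(n,*f(*p),.012))
# rail tops z=32
for n,f,pts in(('top',t,[(252,70),(483,50),(264,206),(497,186)]),('scene',s,[(60,503),(306,503),(68,388),(302,388)])):
    for p in pts: P(n+' rail %s'%(p,),onz(n,*f(*p),.032))
P('stop top z26 top',onz('top',*t(256,138),.026)); P('stop scene',onz('scene',*s(306,453),.026))
P('lead edge top',onz('top',*t(328,128),.026)); P('lead edge scene',onz('scene',*s(233,450),.026))
P('lip top z62 top',onz('top',*t(463,112),.062)); P('lip scene z62',onz('scene',*s(92,435),.055))
P('pad',tri(t(289,116),s(322,380)))
P('handle tip',tri(t(58,113),s(502,337)))
P('handle root',tri(t(117,123),s(455,390)))
E
```

```text
top platecorner (97, 66) [605.7 129.2  12. ]
top platecorner (105, 228) [464.7 116.8  12. ]
top platecorner (508, 196) [ 498.4 -224.5   12. ]
top platecorner (500, 40) [ 635.  -217.4   12. ]
scene platecorner (48, 530) [ 641.5 -208.2   12. ]
scene platecorner (476, 530) [604.4 136.9  12. ]
scene platecorner (52, 395) [ 505.4 -226.6   12. ]
top rail (252, 70) [599.7  -5.2  32. ]
top rail (483, 50) [ 620.7 -201.3   32. ]
top rail (264, 206) [482.5 -18.2  32. ]
top rail (497, 186) [ 503.1 -213.5   32. ]
scene rail (60, 503) [ 627.7 -199.4   32. ]
scene rail (306, 503) [606.5  -2.4  32. ]
scene rail (68, 388) [ 511.5 -210.8   32. ]
scene rail (302, 388) [490.1 -14.2  32. ]
stop top z26 top [542.   -9.8  26. ]
stop scene [552.8  -6.   26. ]
lead edge top [551.7 -70.6  26. ]
lead edge scene [556.2 -66.4  26. ]
lip top z62 top [ 559.5 -182.7   62. ]
lip scene z62 [ 574.5 -180.2   55. ]
pad [542.2 -18.6 111. ]
handle tip [529.  138.3 168.5]
handle root [535.6 104.  105. ]
```

Fixture axis: about 6.1° from world +y, so fx≈(-0.106, 0.994), with origin ≈(0.548, -0.011). Plate size, rails and handle all agree within about 5 mm. The lip's rear is at s≈-0.18. I'll shut the gripper, align tool y with fx, then travel.

```bash
python3 -m crank '[0,0,0,-0.104,0,0,0,-0.104,0,0,0,-0.104,0,0,0,-0.105]' 0 30
```

```text
time: 0.43
ee_pos: [0.2057, 0.641, 0.2527]
eef_rot: [-0.062, 0.998, -0.003, -0.001]
wrist_force: [0.7, 0.6, -0.3]
opening: 0.455
```

```bash
python3 -m crank '[-0.0234,-0.0269,0,0,-0.0234,-0.0269,0,0,-0.0234,-0.0269,0,0,-0.0234,-0.0269,0,0,-0.0234,-0.0269,0,0,-0.0234,-0.0269,0,0,-0.0234,-0.0269,0,0,-0.0234,-0.0269,0,0,-0.0234,-0.0269,0,0,-0.0234,-0.0269,0,0,-0.0234,-0.0269,0,0,-0.0234,-0.0269,0,0]'
cat >> h.py <<'E'
from scipy.spatial.transform import Rotation as R
O=np.array([.548,-.011,0]);fx=np.array([-.106,.9944,0]);fy=np.array([-.9944,-.106,0])
def st():
    s=readout.observe();d=s['ee_pos']-O;y=R.from_quat(s['eef_rot']).as_matrix()
    print('t%.2f s%.1f t%.1f z%.1f'%(s['time'],1e3*d@fx,1e3*d@fy,1e3*d[2]),'yawerr(tool turn) %.3f'%(np.arctan2(y[1,1],y[0,1])-np.radians(96.1)),'zaxis',y[:,2].round(3),'F s%.1f t%.1f z%.1f'%(s['wrist_force']@fx,s['wrist_force']@fy,s['wrist_force'][2]),'op %.2f'%s['opening'],s['q'].round(2))
E
python3 -c "from h import *;st()"
```

```text
time: 1.43
ee_pos: [0.5282, 0.3526, 0.2449]
eef_rot: [-0.076, 0.997, -0.005, -0.008]
wrist_force: [0.6, 1.1, 0.2]
opening: 0.002
t1.43 s363.7 t-18.9 z244.9 yawerr(tool turn) 0.045 zaxis [-0.015 -0.011 -1.   ] F s1.0 t-0.7 z0.2 op 0.00 [-0.63  0.42 -0.03  1.63  0.01  1.11  1.05]
```

```bash
python3 -m crank '[0.001,-0.0345,-0.001,0.01,0.001,-0.0345,-0.001,0.01,0.001,-0.0345,-0.001,0.01,0.001,-0.0345,-0.001,0.01,0.001,-0.0345,-0.001,0,0.001,-0.0345,-0.001,0,0.001,-0.0345,-0.001,0,0.001,-0.0345,-0.001,0,0.001,-0.0345,-0.001,0,0.001,-0.0345,-0.001,0]'; python3 -c "from h import *;st()"
```

```text
time: 2.27
ee_pos: [0.5615, -0.0087, 0.2536]
eef_rot: [-0.053, 0.999, -0.006, -0.011]
wrist_force: [0.2, 0.3, -0.1]
opening: -0.001
t2.27 s0.8 t-13.7 z253.6 yawerr(tool turn) 0.000 zaxis [-0.02  -0.014 -1.   ] F s0.3 t-0.2 z-0.1 op -0.00 [-0.16  0.29  0.11  1.8  -0.02  1.07  1.64]
```

```bash
python3 -m crank '[0.002,-0.034,0,0,0.002,-0.034,0,0,0.002,-0.034,0,0,0.002,-0.034,0,0,0.002,-0.034,0,0,0.001,-0.034,0.01,0,0.001,-0.02,0.02,0,0,0,0.02,0,0,0,0.02,0,0,0,0,0]'; python3 - <<'E'
from h import *
st(); im=cv2.cvtColor(grab_frame('wrist'),cv2.COLOR_RGB2BGR); cv2.imwrite('pics/w1.png',im); c=camera_params('wrist'); print(c)
E
```

```text
time: 3.1
ee_pos: [0.5665, -0.2588, 0.1831]
eef_rot: [-0.045, 0.999, -0.01, -0.012]
wrist_force: [0.2, 0.8, 0.1]
opening: 0.0
t3.10 s-248.4 t7.9 z183.1 yawerr(tool turn) -0.017 zaxis [-0.022 -0.02  -1.   ] F s0.8 t-0.3 z0.1 op 0.00 [ 0.2   0.46  0.21  1.74 -0.08  0.96  2.09]
{'fx': 325.19226210127806, 'fy': 325.19226210127806, 'cx': 285.20653997195177, 'cy': 206.017064349403, 'tool_from_camera': array([[-1.71902789e-03, -9.60168455e-01, -2.79416504e-01,
         6.99390438e-02],
       [ 9.99998522e-01, -1.66165546e-03, -4.42193635e-04,
         1.01186840e-03],
       [-3.97135778e-05, -2.79416851e-01,  9.60169892e-01,
        -1.16518001e-01],
       [ 0.00000000e+00,  0.00000000e+00,  0.00000000e+00,
         1.00000000e+00]])}
```

View pics/w1.png

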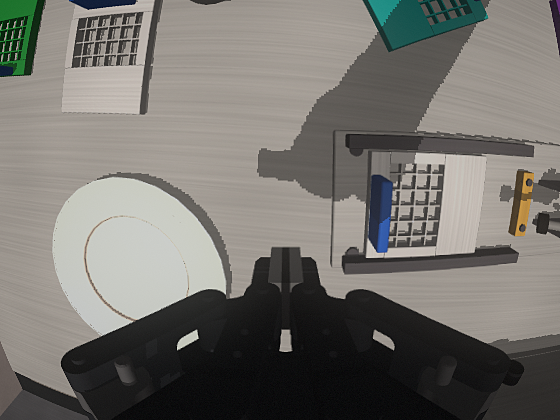

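The wrist view shows the lip at (380,213), rails at y≈142 and 260, the cassette's leading edge at x≈480, and the stop's near edge at x≈515. I'll turn these into fixture coordinates.

```bash
python3 - <<'E'
from h import *
c=camera_params('wrist');T=c['tool_from_camera'];s=readout.observe();Rm=R.from_quat(s['eef_rot']).as_matrix()
def w(u,v,z):
    a=np.array([(u-c['cx']),(v-c['cy'])])/c['fx'];r=np.hypot(*a)
    d=Rm@T[:3,:3]@np.r_[np.sin(r)*a/r,np.cos(r)];o=s['ee_pos']+Rm@T[:3,3]
    p=o+d*(z-o[2])/d[2]-O; return (1e3*np.array([p@fx,p@fy])).round(1)
for n,u,v,z in[('lip rear top',373,176,.062),('lip rear top',371,243,.062),('lead',487,155,.026),('lead',473,257,.026),('cassette side rear',368,151,.026),('stop',517,170,.026),('stop',513,234,.026),('rail end',348,138,.032),('rail end',343,266,.032),('rail far end',532,148,.032),('rail far end',518,257,.032),('plate corner',334,131,.012),('plate corner',332,267,.012)]: print(n,w(u,v,z))
E
```

```text
lip rear top [-182.3   32.7]
lip rear top [-181.   -22.1]
lead [-55.1  48.6]
lead [-56.3 -57.3]
cassette side rear [-178.3   48.5]
stop [-13.5  35.2]
stop [ -6.1 -34.2]
rail end [-197.1   59.9]
rail end [-198.2  -56.4]
rail far end [ 0.5 59.4]
rail far end [  3.7 -59.4]
plate corner [-206.4   65.1]
plate corner [-205.9  -66.8]
```

```bash
python3 -m crank '[-0.002,0.005,0.025,-0.008,-0.002,0.005,0.025,-0.008,-0.001,0.004,0.025,0,-0.001,0.004,0.025,0,0,0,0.02,0,0,0,0,0,0,0,0,0]'; python3 -c "from h import *;st()"
```

```text
time: 3.73
ee_pos: [0.5786, -0.2401, 0.0707]
eef_rot: [-0.056, 0.998, -0.012, -0.002]
wrist_force: [0.9, -0.4, 0.0]
opening: -0.002
t3.73 s-231.1 t-6.1 z70.7 yawerr(tool turn) 0.006 zaxis [-0.003 -0.024 -1.   ] F s-0.5 t-0.8 z0.0 op -0.00 [ 0.19  0.6   0.17  1.82 -0.11  0.73  2.1 ]
```

```bash
python3 -m crank '[0.002,0.002,0.004,0,0.002,0.002,0.003,0,0.002,0.002,0.001,0,0.001,0.002,0,0,0,0.002,0,0,0,0.002,0,0,0,0.002,0,0,0,0.002,0,0,0,0.002,0,0,0,0.002,0,0,0,0.002,0,0,0,0.002,0,0]'; python3 -c "from h import *;st()"
```

```text
time: 4.73
ee_pos: [0.5729, -0.2162, 0.07]
eef_rot: [-0.057, 0.998, -0.014, 0.004]
wrist_force: [-0.2, 1.1, -0.5]
opening: 0.002
t4.73 s-206.7 t-3.0 z70.0 yawerr(tool turn) 0.007 zaxis [ 0.01  -0.027 -1.   ] F s1.1 t0.1 z-0.5 op 0.00 [ 0.16  0.58  0.17  1.86 -0.11  0.69  2.06]
```

```bash
python3 -m crank '[0,0.001,0,0,0,0.001,0,0,0,0.001,0,0,0,0.001,0,0,0,0.001,0,0,0,0.001,0,0,0,0.001,0,0,0,0.001,0,0,0,0.001,0,0,0,0.001,0,0,0,0.001,0,0,0,0.001,0,0]'; python3 -c "from h import *;st()"
```

```text
time: 5.73
ee_pos: [0.5713, -0.2029, 0.0693]
eef_rot: [-0.057, 0.998, -0.014, 0.004]
wrist_force: [1.0, 0.2, -0.2]
opening: 0.003
t5.73 s-193.3 t-2.8 z69.3 yawerr(tool turn) 0.007 zaxis [ 0.01  -0.027 -1.   ] F s0.1 t-1.0 z-0.2 op 0.00 [ 0.13  0.57  0.17  1.88 -0.11  0.69  2.04]
```

```bash
python3 -m crank '[0.002,0,0.007,0,0.002,0,0.006,0,0,0,0,0,0,0.001,0,0,0,0.001,0,0,0,0.001,0,0,0,0.001,0,0,0,0.001,0,0]'; python3 -c "from h import *;st()"
```

```text
time: 6.4
ee_pos: [0.566, -0.2005, 0.0543]
eef_rot: [-0.056, 0.998, -0.015, 0.004]
wrist_force: [-0.0, -2.3, -1.6]
opening: -0.004
t6.40 s-190.3 t2.2 z54.3 yawerr(tool turn) 0.005 zaxis [ 0.01 -0.03 -1.  ] F s-2.3 t0.3 z-1.6 op -0.00 [ 0.13  0.58  0.17  1.9  -0.11  0.65  2.04]
```

```bash
python3 -m crank '[0,0.001,0,0,0,0.001,0,0,0,0.001,0,0,0,0.001,0,0,0,0.001,0,0,0,0.001,0,0,0,0.001,0,0,0,0.001,0,0]'; python3 -c "from h import *;st()"
```

```text
time: 7.07
ee_pos: [0.565, -0.1936, 0.0543]
eef_rot: [-0.055, 0.998, -0.016, 0.004]
wrist_force: [-0.1, -2.4, -1.6]
opening: 0.003
t7.07 s-183.4 t2.5 z54.3 yawerr(tool turn) 0.004 zaxis [ 0.011 -0.032 -0.999] F s-2.4 t0.3 z-1.6 op 0.00 [ 0.12  0.58  0.17  1.91 -0.11  0.64  2.03]
```

Contact at tcp s≈-191, sliding at 2.4 N. I'll keep creeping.

```bash
python3 -m crank '[0,0.001,0,0,0,0.001,0,0,0,0.001,0,0,0,0.001,0,0,0,0.001,0,0,0,0.001,0,0,0,0.001,0,0,0,0.001,0,0,0,0.001,0,0,0,0.001,0,0,0,0.001,0,0,0,0.001,0,0]'; python3 -c "from h import *;st()"
```

```text
time: 8.07
ee_pos: [0.5639, -0.1809, 0.0543]
eef_rot: [-0.055, 0.998, -0.017, 0.005]
wrist_force: [1.0, -1.7, -0.7]
opening: 0.004
t8.07 s-170.7 t2.2 z54.3 yawerr(tool turn) 0.004 zaxis [ 0.011 -0.033 -0.999] F s-1.8 t-0.8 z-0.7 op 0.00 [ 0.1   0.57  0.17  1.92 -0.11  0.64  2.01]
```

```bash
python3 -m crank '[0,0.001,0,0,0,0.001,0,0,0,0.001,0,0,0,0.001,0,0,0,0.001,0,0,0,0.001,0,0,0,0.001,0,0,0,0.001,0,0,0,0.001,0,0,0,0.001,0,0,0,0.001,0,0,0,0.001,0,0]'; python3 -c "from h import *;st()"
```

```text
time: 9.07
ee_pos: [0.5628, -0.1684, 0.0543]
eef_rot: [-0.055, 0.998, -0.017, 0.005]
wrist_force: [0.7, -3.2, 0.1]
opening: 0.005
t9.07 s-158.1 t2.0 z54.3 yawerr(tool turn) 0.003 zaxis [ 0.013 -0.034 -0.999] F s-3.2 t-0.4 z0.1 op 0.00 [ 0.07  0.57  0.17  1.93 -0.11  0.63  1.99]
```

```bash
python3 -m crank '[0,0.0008,0,0,0,0.0008,0,0,0,0.0008,0,0,0,0.0008,0,0,0,0.0008,0,0,0,0.0008,0,0]'; python3 -c "from h import *;st()"
```

```text
time: 9.57
ee_pos: [0.5623, -0.1634, 0.0543]
eef_rot: [-0.055, 0.998, -0.017, 0.006]
wrist_force: [0.2, -2.4, -0.1]
opening: 0.001
t9.57 s-153.0 t1.9 z54.3 yawerr(tool turn) 0.003 zaxis [ 0.013 -0.034 -0.999] F s-2.4 t0.1 z-0.1 op 0.00 [ 0.07  0.57  0.17  1.94 -0.11  0.63  1.98]
```

```bash
python3 -m crank '[0,0.0007,0,0,0,0.0007,0,0,0,0.0007,0,0,0,0.0007,0,0]'; python3 -c "from h import *;st()"
```

```text
time: 9.9
ee_pos: [0.5621, -0.1605, 0.0543]
eef_rot: [-0.055, 0.998, -0.018, 0.006]
wrist_force: [-0.3, -3.6, -0.3]
opening: -0.002
t9.90 s-150.2 t1.9 z54.3 yawerr(tool turn) 0.003 zaxis [ 0.013 -0.034 -0.999] F s-3.5 t0.7 z-0.3 op -0.00 [ 0.06  0.57  0.17  1.94 -0.11  0.63  1.97]
```

```bash
python3 -m crank '[0,0.0007,0,0,0,0.0007,0,0,0,0.0007,0,0,0,0.0007,0,0]'; python3 -c "from h import *;st()"
```

```text
time: 10.23
ee_pos: [0.5618, -0.1576, 0.0543]
eef_rot: [-0.055, 0.998, -0.018, 0.006]
wrist_force: [0.0, -3.3, 0.2]
opening: -0.003
t10.23 s-147.3 t1.8 z54.3 yawerr(tool turn) 0.003 zaxis [ 0.013 -0.035 -0.999] F s-3.3 t0.3 z0.2 op -0.00 [ 0.05  0.56  0.17  1.94 -0.11  0.62  1.97]
```

```bash
python3 -m crank '[0,0.0007,0,0,0,0.0007,0,0,0,0.0007,0,0]'; python3 -c "from h import *;st()"
```

```text
time: 10.48
ee_pos: [0.5616, -0.1555, 0.0543]
eef_rot: [-0.055, 0.998, -0.018, 0.006]
wrist_force: [0.2, -3.6, 0.7]
opening: 0.001
t10.48 s-145.1 t1.8 z54.3 yawerr(tool turn) 0.002 zaxis [ 0.014 -0.035 -0.999] F s-3.6 t0.2 z0.7 op 0.00 [ 0.05  0.56  0.17  1.94 -0.11  0.62  1.96]
```

```bash
python3 -m crank '[0,0.0007,0,0,0,0.0007,0,0,0,0.0007,0,0]'; python3 -c "from h import *;st()"
```

```text
time: 10.73
ee_pos: [0.5614, -0.1533, 0.0543]
eef_rot: [-0.054, 0.998, -0.018, 0.006]
wrist_force: [0.1, -3.6, 1.0]
opening: 0.0
t10.73 s-142.9 t1.8 z54.3 yawerr(tool turn) 0.002 zaxis [ 0.014 -0.035 -0.999] F s-3.6 t0.3 z1.0 op 0.00 [ 0.05  0.56  0.18  1.95 -0.11  0.62  1.96]
```

```bash
python3 -m crank '[0,0.0007,0,0,0,0.0007,0,0]'; python3 -c "from h import *;st()"
```

```text
time: 10.9
ee_pos: [0.5613, -0.1519, 0.0543]
eef_rot: [-0.054, 0.998, -0.018, 0.006]
wrist_force: [0.1, -2.9, 1.2]
opening: -0.0
t10.90 s-141.5 t1.8 z54.3 yawerr(tool turn) 0.002 zaxis [ 0.014 -0.035 -0.999] F s-2.9 t0.2 z1.2 op -0.00 [ 0.04  0.56  0.18  1.95 -0.11  0.62  1.96]
```

```bash
python3 -m crank '[0,0.0007,0,0,0,0.0007,0,0,0,0.0007,0,0]'; python3 -c "from h import *;st()"
```

```text
time: 11.15
ee_pos: [0.5611, -0.1496, 0.0543]
eef_rot: [-0.054, 0.998, -0.018, 0.006]
wrist_force: [0.7, -3.4, 0.2]
opening: 0.001
t11.15 s-139.2 t1.7 z54.3 yawerr(tool turn) 0.002 zaxis [ 0.014 -0.035 -0.999] F s-3.5 t-0.3 z0.2 op 0.00 [ 0.04  0.56  0.18  1.95 -0.11  0.62  1.95]
```

```bash
python3 -m crank '[0,0.0007,0,0,0,0.0007,0,0]'; python3 -c "from h import *;st()"
```

```text
time: 11.32
ee_pos: [0.5609, -0.149, 0.0543]
eef_rot: [-0.054, 0.998, -0.019, 0.006]
wrist_force: [0.2, -7.1, 0.4]
opening: 0.001
t11.32 s-138.6 t1.8 z54.3 yawerr(tool turn) 0.002 zaxis [ 0.014 -0.037 -0.999] F s-7.1 t0.5 z0.4 op 0.00 [ 0.04  0.56  0.18  1.95 -0.1   0.62  1.95]
```

```bash
python3 -m crank '[0,0.0007,0,0,0,0.0007,0,0]'; python3 -c "from h import *;st()"
```

```text
time: 11.48
ee_pos: [0.5607, -0.149, 0.0543]
eef_rot: [-0.054, 0.998, -0.02, 0.006]
wrist_force: [0.6, -5.2, -0.0]
opening: 0.004
t11.48 s-138.6 t2.0 z54.3 yawerr(tool turn) 0.001 zaxis [ 0.015 -0.038 -0.999] F s-5.2 t-0.0 z-0.0 op 0.00 [ 0.03  0.56  0.18  1.95 -0.1   0.62  1.95]
```

The advance stopped at s=-138.6 with the force rising. I'll press a little firmer to confirm, hold 0.2 s, then look.

```bash
python3 -m crank '[0,0.001,0,0,0,0.001,0,0,0,0.001,0,0]'; python3 - <<'E'
from h import *
st(); o=[cv2.cvtColor(grab_frame('wrist'),cv2.COLOR_RGB2BGR)]
cv2.imwrite('pics/w2.png',o[0])
E
```

```text
time: 11.73
ee_pos: [0.5605, -0.149, 0.0544]
eef_rot: [-0.053, 0.998, -0.021, 0.007]
wrist_force: [0.9, -5.7, 0.0]
opening: 0.001
t11.73 s-138.6 t2.2 z54.4 yawerr(tool turn) -0.001 zaxis [ 0.016 -0.042 -0.999] F s-5.8 t-0.3 z0.0 op 0.00 [ 0.03  0.56  0.18  1.95 -0.1   0.61  1.94]
```

View pics/w2.png

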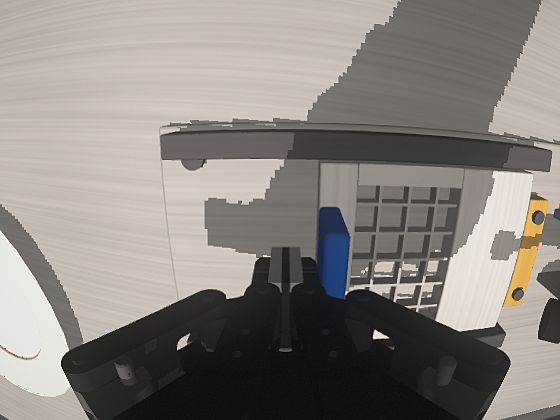

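The leading edge sits flush along the brass stop (about (525,200) to (508,305)), and there's no movement under 6–7 N, so the cassette is home. I'll back off, lift, and go over to the handle.

```bash
python3 -m crank '[0,-0.01,0,0,0,-0.015,0,0,0,-0.005,-0.02,0,0,0,-0.035,0,0,0,-0.035,0,0,0,-0.035,0,0,0,-0.035,0,0,0.01,-0.03,0,0,0.035,0,0,0,0.035,0,0,0,0.035,0,0,0,0.035,0,0]'; python3 -c "from h import *;st()"
```

```text
time: 12.78
ee_pos: [0.5445, -0.0287, 0.2495]
eef_rot: [-0.044, 0.999, -0.016, 0.003]
wrist_force: [0.1, -0.3, -0.8]
opening: 0.006
t12.78 s-17.3 t5.3 z249.5 yawerr(tool turn) -0.019 zaxis [ 0.008 -0.031 -0.999] F s-0.3 t-0.1 z-0.8 op 0.01 [-0.18  0.26  0.16  1.87 -0.01  1.01  1.65]
```

```bash
python3 -m crank '[0,0.035,0,0,0,0.035,0,0,0,0.03,0,0,0,0,0,0]'; python3 -c "from h import *;st()"
```

```text
time: 13.12
ee_pos: [0.5329, 0.0837, 0.2468]
eef_rot: [-0.049, 0.999, -0.011, 0.002]
wrist_force: [-0.7, 1.2, 0.5]
opening: 0.002
t13.12 s95.8 t5.0 z246.8 yawerr(tool turn) -0.008 zaxis [ 0.005 -0.023 -1.   ] F s1.3 t0.6 z0.5 op 0.00 [-0.33  0.25  0.1   1.87 -0.    1.01  1.44]
```

```bash
python3 - <<'E'
from h import *
st(); cv2.imwrite('pics/w3.png',cv2.cvtColor(grab_frame('wrist'),cv2.COLOR_RGB2BGR))
E
```

```text
t13.12 s95.8 t5.0 z246.8 yawerr(tool turn) -0.008 zaxis [ 0.005 -0.023 -1.   ] F s1.3 t0.6 z0.5 op 0.00 [-0.33  0.25  0.1   1.87 -0.    1.01  1.44]
```

View pics/w3.png

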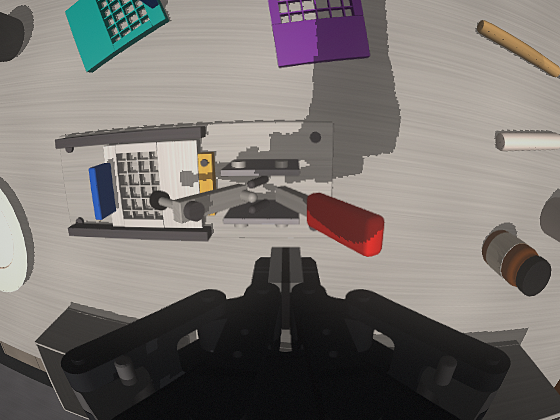

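The view shows the cassette flush at the stop at (200,185), the handle grip from (313,208) to (375,238), and the pad raised at (158,200). I'll check the handle's lateral offset.

```bash
python3 - <<'E'
from h import *
c=camera_params('wrist');T=c['tool_from_camera'];s=readout.observe();Rm=R.from_quat(s['eef_rot']).as_matrix()
def w(u,v,z):
    a=np.array([(u-c['cx']),(v-c['cy'])])/c['fx'];r=np.hypot(*a)
    d=Rm@T[:3,:3]@np.r_[np.sin(r)*a/r,np.cos(r)];o=s['ee_pos']+Rm@T[:3,3]
    p=o+d*(z-o[2])/d[2]-O; return (1e3*np.array([p@fx,p@fy])).round(1)
print(w(383,218,.178),w(358,245,.178),w(318,194,.115),w(310,218,.115))
p=s['ee_pos']+Rm@[0,0,.025]-O;print('tip',p@fx,p@fy,p[2])
E
```

```text
[152.1  12.9] [137.3  -4.8] [116.3  12.1] [110.1  -7.8]
tip 0.09211766451577934 0.004890481304775998 0.22187926366627586
```

```bash
python3 -m crank '[-0.002,0.002,0.025,-0.008,0,0.002,0.025,0,0,0.002,0.018,0,0,0,0,0,0,0.002,0,0,0,0.002,0,0,0,0.002,0,0,0,0.002,0,0]'; python3 -c "from h import *;st()"
```

```text
time: 13.83
ee_pos: [0.5374, 0.0872, 0.1803]
eef_rot: [-0.049, 0.999, -0.012, 0.003]
wrist_force: [0.2, 0.1, 0.4]
opening: 0.004
t13.83 s98.8 t0.2 z180.3 yawerr(tool turn) -0.009 zaxis [ 0.008 -0.024 -1.   ] F s0.1 t-0.2 z0.4 op 0.00 [-0.33  0.34  0.1   1.93 -0.01  0.87  1.44]
```

```bash
python3 -m crank '[0,0.002,0,0,0,0.002,0,0,0,0.002,0,0,0,0.002,0,0]'; python3 -c "from h import *;st()"
```

```text
time: 14.17
ee_pos: [0.5381, 0.0962, 0.183]
eef_rot: [-0.049, 0.999, -0.011, 0.006]
wrist_force: [0.5, 0.5, -0.1]
opening: 0.004
t14.17 s107.7 t-1.5 z183.0 yawerr(tool turn) -0.009 zaxis [ 0.013 -0.022 -1.   ] F s0.4 t-0.6 z-0.1 op 0.00 [-0.34  0.33  0.1   1.93 -0.01  0.87  1.42]
```

```bash
python3 -m crank '[0.002,0.002,0.002,-0.004,0.002,0.002,0.002,-0.004,0.001,0.002,0.001,0,0,0.002,0,0,0,0.002,0,0,0,0.002,0,0]'; python3 -c "from h import *;st()"
```

```text
time: 14.67
ee_pos: [0.5308, 0.1092, 0.1771]
eef_rot: [-0.054, 0.998, -0.011, 0.006]
wrist_force: [0.1, -1.1, 0.7]
opening: 0.001
t14.67 s121.3 t4.4 z177.1 yawerr(tool turn) 0.001 zaxis [ 0.013 -0.022 -1.   ] F s-1.1 t-0.0 z0.7 op 0.00 [-0.36  0.34  0.09  1.94 -0.01  0.86  1.4 ]
```

```bash
python3 -m crank '[0,0.002,0.001,0,0,0.002,0.001,0,0,0.002,0.001,0,0,0.002,0.001,0]'; python3 -c "from h import *;st()"
```

```text
time: 15.0
ee_pos: [0.53, 0.1175, 0.1727]
eef_rot: [-0.053, 0.998, -0.012, 0.006]
wrist_force: [0.2, -0.0, 0.8]
opening: -0.001
t15.00 s129.7 t4.3 z172.7 yawerr(tool turn) 0.000 zaxis [ 0.013 -0.023 -1.   ] F s-0.0 t-0.2 z0.8 op -0.00 [-0.38  0.34  0.08  1.95 -0.    0.85  1.38]
```

```bash
python3 -m crank '[0,0.0024,0.0018,0,0,0.0024,0.0018,0,0,0.0023,0.0019,0,0,0.0023,0.002,0,0,0.0022,0.002,0,0,0.0022,0.0021,0,0,0.0021,0.0021,0,0,0.002,0.0022,0,0,0.002,0.0023,0,0,0.0019,0.0024,0]'; cat >> h.py <<'E'
def ang():
    s=readout.observe();M=R.from_quat(s['eef_rot']).as_matrix();p=s['ee_pos']+M@[0,.007,.025]-O
    a,b=p@fx-.085,p[2]-.065;r=np.hypot(a,b);print('corner s%.1f z%.1f joint~%.3f along %.1f'%(p@fx*1e3,p[2]*1e3,1.05-np.arctan2(b,a)+np.arcsin(.008/r),np.sqrt(r*r-6.4e-5)*1e3))
E
python3 -c "from h import *;st();ang()"
```

```text
time: 15.83
ee_pos: [0.5282, 0.1418, 0.1496]
eef_rot: [-0.054, 0.998, -0.011, 0.006]
wrist_force: [-0.8, -0.5, 1.2]
opening: -0.007
t15.83 s154.0 t3.5 z149.6 yawerr(tool turn) 0.001 zaxis [ 0.014 -0.022 -1.   ] F s-0.4 t0.9 z1.2 op -0.01 [-0.41  0.38  0.08  1.96 -0.    0.8   1.34]
corner s160.4 z124.4 joint~0.466 along 95.7
```

```bash
python3 -m crank '[0,0.0017,0.0025,0,0,0.0016,0.0025,0,0,0.0015,0.0026,0,0,0.0014,0.0027,0]'; python3 -c "from h import *;st();ang()"
```

```text
time: 16.17
ee_pos: [0.5276, 0.1486, 0.138]
eef_rot: [-0.054, 0.998, -0.011, 0.006]
wrist_force: [-0.1, 0.4, 0.7]
opening: 0.002
t16.17 s160.9 t3.3 z138.0 yawerr(tool turn) 0.001 zaxis [ 0.014 -0.022 -1.   ] F s0.4 t0.1 z0.7 op 0.00 [-0.42  0.4   0.07  1.96 -0.    0.78  1.33]
corner s167.3 z112.9 joint~0.607 along 94.9
```

```bash
python3 -m crank '[0,0.001,0.002,0,0,0.0009,0.002,0,0,0.0009,0.002,0,0,0.0008,0.002,0]'; python3 -c "from h import *;st();ang()"
```

```text
time: 16.5
ee_pos: [0.5273, 0.1527, 0.1302]
eef_rot: [-0.054, 0.998, -0.011, 0.006]
wrist_force: [-1.8, -0.6, 7.3]
opening: 0.002
t16.50 s165.0 t3.2 z130.2 yawerr(tool turn) 0.001 zaxis [ 0.014 -0.021 -1.   ] F s-0.4 t1.9 z7.3 op 0.00 [-0.43  0.41  0.07  1.97 -0.    0.76  1.32]
corner s171.5 z105.1 joint~0.700 along 95.0
```

```bash
python3 -m crank '[0,0.0007,0.002,0,0,0.0007,0.002,0,0,0.0006,0.002,0,0,0.0006,0.002,0]'; python3 -c "from h import *;st();ang()"
```

```text
time: 16.83
ee_pos: [0.5271, 0.1552, 0.1252]
eef_rot: [-0.053, 0.998, -0.011, 0.006]
wrist_force: [-3.5, -1.5, 10.3]
opening: -0.003
t16.83 s167.4 t3.2 z125.2 yawerr(tool turn) 0.000 zaxis [ 0.013 -0.021 -1.   ] F s-1.1 t3.7 z10.3 op -0.00 [-0.43  0.42  0.07  1.97 -0.01  0.75  1.31]
corner s173.9 z100.0 joint~0.758 along 95.2
```

The spring engaged at about 0.65 as expected, with a force of about 10 N. Pushing on.

```bash
python3 -m crank '[0,0.0006,0.0025,0,0,0.0006,0.0025,0,0,0.0005,0.0025,0,0,0.0005,0.0025,0]'; python3 -c "from h import *;st();ang()"
```

```text
time: 17.17
ee_pos: [0.5269, 0.1574, 0.1195]
eef_rot: [-0.053, 0.999, -0.011, 0.006]
wrist_force: [-4.3, -1.0, 10.5]
opening: 0.002
t17.17 s169.7 t3.1 z119.5 yawerr(tool turn) -0.000 zaxis [ 0.013 -0.02  -1.   ] F s-0.5 t4.4 z10.5 op 0.00 [-0.43  0.43  0.07  1.97 -0.01  0.74  1.31]
corner s176.2 z94.3 joint~0.823 along 95.4
```

```bash
python3 -m crank '[0,0.0004,0.0025,0,0,0.0004,0.0025,0,0,0.0003,0.0025,0,0,0.0003,0.0025,0]'; python3 -c "from h import *;st();ang()"
```

```text
time: 17.5
ee_pos: [0.5267, 0.1592, 0.1136]
eef_rot: [-0.053, 0.999, -0.01, 0.006]
wrist_force: [-3.3, 0.2, 9.2]
opening: 0.004
t17.50 s171.5 t3.2 z113.6 yawerr(tool turn) -0.001 zaxis [ 0.013 -0.019 -1.   ] F s0.5 t3.3 z9.2 op 0.00 [-0.43  0.43  0.07  1.97 -0.01  0.73  1.31]
corner s178.0 z88.5 joint~0.886 along 95.6
```

```bash
python3 -m crank '[0,0.0003,0.0025,0,0,0.0002,0.0025,0,0,0.0002,0.0025,0]'; python3 -c "from h import *;st();ang()"
```

```text
time: 17.75
ee_pos: [0.5265, 0.1605, 0.1086]
eef_rot: [-0.053, 0.999, -0.009, 0.006]
wrist_force: [-1.9, -0.4, 6.1]
opening: -0.001
t17.75 s172.8 t3.2 z108.6 yawerr(tool turn) -0.001 zaxis [ 0.013 -0.018 -1.   ] F s-0.2 t1.9 z6.1 op -0.00 [-0.43  0.44  0.07  1.98 -0.01  0.72  1.31]
corner s179.3 z83.5 joint~0.940 along 95.8
```

```bash
python3 -m crank '[0,0.0002,0.0018,0,0,0.0001,0.0018,0,0,0.0001,0.0018,0]'; python3 -c "from h import *;st();ang()"
```

```text
time: 18.0
ee_pos: [0.5264, 0.1612, 0.1046]
eef_rot: [-0.053, 0.999, -0.009, 0.006]
wrist_force: [-2.0, 0.0, 3.4]
opening: 0.0
t18.00 s173.6 t3.2 z104.6 yawerr(tool turn) -0.001 zaxis [ 0.013 -0.017 -1.   ] F s0.2 t2.0 z3.4 op 0.00 [-0.44  0.45  0.06  1.98 -0.01  0.71  1.31]
corner s180.1 z79.5 joint~0.982 along 95.9
```

```bash
python3 -m crank '[0,0,0.0014,0,0,0,0.0014,0]'; python3 -c "from h import *;st();ang()"
```

```text
time: 18.17
ee_pos: [0.5263, 0.1616, 0.1021]
eef_rot: [-0.053, 0.999, -0.009, 0.006]
wrist_force: [-1.2, -0.1, 2.6]
opening: 0.001
t18.17 s173.9 t3.2 z102.1 yawerr(tool turn) -0.001 zaxis [ 0.013 -0.017 -1.   ] F s0.1 t1.2 z2.6 op 0.00 [-0.43  0.45  0.06  1.98 -0.01  0.7   1.31]
corner s180.5 z77.0 joint~1.008 along 95.9
```

```bash
python3 -m crank '[0,0,0.0014,0,0,0,0.0014,0]'; python3 -c "from h import *;st();ang()"
```

```text
time: 18.33
ee_pos: [0.5264, 0.1619, 0.0989]
eef_rot: [-0.053, 0.999, -0.008, 0.006]
wrist_force: [0.2, 1.3, 0.9]
opening: -0.001
t18.33 s174.3 t3.2 z98.9 yawerr(tool turn) -0.000 zaxis [ 0.014 -0.016 -1.   ] F s1.3 t-0.3 z0.9 op -0.00 [-0.43  0.46  0.06  1.98 -0.01  0.7   1.31]
corner s180.8 z73.8 joint~1.042 along 95.9
```

Force has faded to zero, so the handle is past dead centre. I'll seat it gently against the end stop.

```bash
python3 -m crank '[0,0,0.001,0,0,0,0.001,0]'; python3 -c "from h import *;st();ang()"
```

```text
time: 18.5
ee_pos: [0.5264, 0.1619, 0.0965]
eef_rot: [-0.053, 0.999, -0.008, 0.006]
wrist_force: [-1.4, 1.3, 9.0]
opening: 0.001
t18.50 s174.2 t3.2 z96.5 yawerr(tool turn) -0.000 zaxis [ 0.013 -0.016 -1.   ] F s1.5 t1.3 z9.0 op 0.00 [-0.43  0.46  0.06  1.98 -0.01  0.69  1.31]
corner s180.8 z71.4 joint~1.067 along 95.7
```

```bash
python3 -m crank '[0,0,0.001,0,0,0,0.001,0]'; python3 -c "from h import *;st();ang()"
```

```text
time: 18.67
ee_pos: [0.5264, 0.162, 0.0957]
eef_rot: [-0.053, 0.999, -0.008, 0.006]
wrist_force: [-4.1, -0.5, 12.5]
opening: 0.001
t18.67 s174.3 t3.1 z95.7 yawerr(tool turn) -0.001 zaxis [ 0.012 -0.016 -1.   ] F s-0.1 t4.1 z12.5 op 0.00 [-0.43  0.46  0.06  1.98 -0.01  0.69  1.31]
corner s180.9 z70.6 joint~1.075 along 95.7
```

It's on the end stop (12.5 N, no further travel). Now I'll lift straight off and look.

```bash
python3 -m crank '[0,0,-0.002,0,0,0,-0.005,0,0,0,-0.015,0,0,0,-0.03,0,0,0,-0.035,0,0,0,-0.035,0,0,0,-0.03,0,0,0,0,0,0,0,0,0]'; python3 - <<'E'
from h import *
st(); a=cv2.cvtColor(grab_frame('wrist'),cv2.COLOR_RGB2BGR);b=cv2.cvtColor(grab_frame('scene'),cv2.COLOR_RGB2BGR)[195:280,215:355]
b=cv2.resize(b,(560,340),interpolation=cv2.INTER_CUBIC)
cv2.imwrite('pics/f.png',np.vstack([a[100:360],b]))
E
```

```text
time: 19.42
ee_pos: [0.5242, 0.1618, 0.2524]
eef_rot: [-0.052, 0.999, -0.011, 0.004]
wrist_force: [0.1, -0.3, -0.9]
opening: -0.004
t19.42 s174.4 t5.4 z252.4 yawerr(tool turn) -0.003 zaxis [ 0.009 -0.021 -1.   ] F s-0.3 t-0.1 z-0.9 op -0.00 [-0.45  0.26  0.08  1.85  0.    1.03  1.3 ]
```

View pics/f.png

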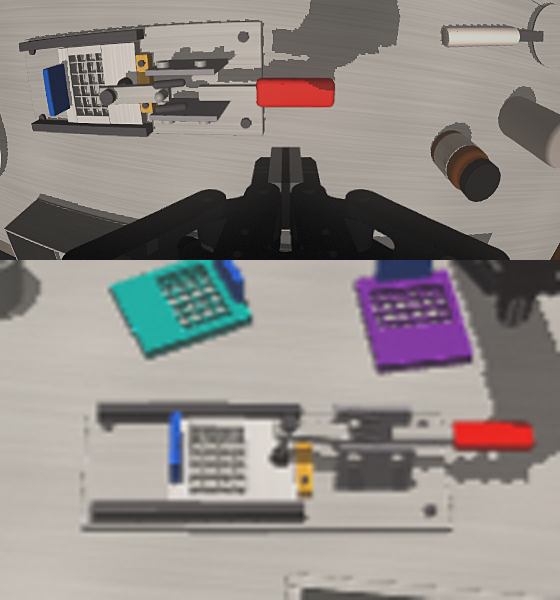

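The handle lies level at (295,92), the pad is down on the cassette's solid part, and the cassette is flush with the brass stop. The robot is clear and the other objects in view haven't moved. Handing in.

```bash
python3 -c "from station import arm; print(arm.finish_job())"
```

```text
the job is handed in; nothing more can be done
None
```

I slid the cassette about 52 mm by its blue lip until it was home against the brass stop, then pushed the red clamp handle down past dead centre and let go. I handed the job in at about 19.5 s of the 72 s allowed.

- **Cassette:** it slid at about 2–3.6 N. At the stop it held still under readings of up to 7.1 N, and the wrist picture showed its leading edge flush with the brass.
- **Clamp:** the spring took hold at about 0.65 rad. The force peaked near 10.5 N and faded to about zero at about 1.04 rad. I then seated the handle on its end stop with 12.5 N.
- **After letting go:** the last pictures show the handle lying level by itself, the pad down on the solid part of the cassette, and the edge still flush. The wrist force was near zero.
- **Other things on the counter:** those visible in the last pictures looked unmoved. The plate, cup and spare cassette were mostly or wholly out of those pictures, so I didn't check them again, but the arm never went near them.

**Limits of these checks:** I couldn't measure the pad force, so I judged it from the handle staying down. Force was read only at the end of each move, so a short peak in between would not show. My handle angle read 1.075 rad at the end stop, against a true 1.05, so it is off by about 0.02 rad. My fixture position differed between views by about 4–5 mm, which feeling for contact made up for.

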